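# Collate the day's pocket books for the press

## Robot

A 6-joint arm with a two-finger parallel gripper is mounted at the origin on the work surface. World frame = base frame: x ahead of the robot, y to its left, z up, the work surface at z = 0. Lengths are in m, angles in rad, forces in N, time in s.
With the tool pointing down it reaches from about 0.3 to 0.875 m from the base axis. Payload 6.4 kg.
Tool frame: the origin (TCP) lies on the centre line of the jaws, within the pads' length; the fingertips stand 8 mm ahead of it and the grasp point (between the pads) lies 11 mm behind it; z points along the fingers, y is the line along which they close (so a half turn about z gives the same grasp; the last joint's range is limited). The gripper opens to 85 mm and grips with 20 to 120 N. Pads are 22 mm wide; open, the fingers measure 114 mm over their backs; the gripper's body (76 mm by 85 mm) begins 54 mm behind the grasp point. The pads swing forward as they close: fully open they stand 13 mm farther back than shut.
Start: joints at [-1.369, 0.181, 1.607, -0, 1.354, -0.206], TCP at [0.228, -0.528, 0.239] pointing down, gripper open.
Joint ranges: [-2.99, 2.99], [-0.89, 2.07], [0.3, 2.58], [-1.14, 4.28], [0, 2.63], [-3.12, 3.12]. Speed limits (rad/s): [2.57, 2.57, 3.01, 3.14, 3.14, 3.14].

## Interface

Orientations are given as a unit quaternion [w, x, y, z].
In Python, from bench import ctrl gives the robot as it stands.
- The arm moves only by the shell command python3 -m handwheel 'ROWS' [OPENING]. ROWS is JSON, a list that holds one entry, the list of rows, each a list of 4 numbers: the shift along the tool's x, y, z each as a share of 20 cm, from -1 to 1, then the turn about the tool's z as a share of 1.5 rad, from -1 to 1. In form: [[[x, y, z, twist], ...]]. A call has 1 to 10 rows; each row is the pose to reach, as a shift and turn from the pose commanded when the call began, along the tool's axes at that moment; what a row does not reach only later rows make up. A row lasts 1/8 s, in which the tool goes at most 62.5 mm and 10.7 degrees, less where a joint would pass 70% of its speed; a pose out of reach is approached as far as the arm can. A call with a number of a shift or a turn outside -1 to 1 is refused whole. A call with a gripper value outside its range is refused whole. OPENING is the finger opening in mm, from 0 to 85.4, set as the call begins (- or left out, the last holds). The fingers move at their own pace and stop on an object; the grip force is fixed at half the most. Time passes only in rows, so rows that repeat a pose let the fingers close. It gives the time, the measured TCP pose, the force, the opening and the grip force at its end, in the units of the state.
- ctrl.get_obs(): the state, without advancing time (a new reading comes with each control period).
- ctrl.camera(name): name is "scene" or "top" or "wrist"; returns a dict with "color" (480x640x3 uint8, red, green, blue), "range_z" (480x640 float32, m along the optical axis (not along the pixel's ray), 0 where there is no reading), "K" (3x3 intrinsics, pixels), "distortion" ([k1, k2, p1, p2, k3] as OpenCV has them; the pictures are not rectified), "pose" (4x4, takes a point from camera to world coordinates); the wrist camera has in their place "T_tool_cam" (4x4, takes a point from camera to tool coordinates, whose origin is the TCP and whose axes are the flange's). Camera axes: x right, y down, z forward; pixel columns grow to the right and rows downward; lengths in m; the calibration is good to about 2 mm. A picture is of the moment at which its call begins: read the wrist's pose just before it.
- ctrl.hand_in(): hands the job in; it is judged then, once.
The state is a dict: "time_s": time; "q": joint angles; "dq": joint speeds; "joint_efforts": joint torques, N m; "eef_pos": TCP position; "eef_rot": TCP orientation; "wrist_force": force on the tool from outside, world axes, zero at the start; "torque": the same for the moment, N m; "opening": opening from 0.0 (shut) to 1.0 (fully open); "grasp_force": force on a finger pad.
Only numpy, scipy, OpenCV 4.12 (cv2) and the standard library are available. Lean on these libraries where they do the work, as an engineer would, in place of code of your own. Each camera call takes 0.05 s, during which the arm holds its last target. There are 200 camera calls.

## Task

Stack the job squarely in the jig's pocket, between its guides: first the plywood base board, then every pocket book that is on the table (in any order), then the dark top board with its red plunger upwards, each lying flat and letting go of each. Then slide the end block along the bed until it closes the gap and sits flush against the stack, with everything pushed home against the end stop, and only after that press the red plunger fully down for a moment to confirm that the stack is home, and let it spring back. Leave the weight, the jar and the cup standing where they are.

Things in the scene. Friction and masses are not known exactly. Their poses are not given: they have to be found in the camera images.
- jig: Collating jig, fixed to the table, turned up to 0.2 rad: pale wooden bed 124 mm wide, 20 mm thick, from x = -95 to +185 mm. Origin on the table below the centre of its pocket; x runs along the bed from the pocket to the end block, z up. Two low rails (12 mm high, inner faces at y = -33.5 and +33.5 mm, 10 mm thick, x = 80..180 mm) guide the end block.
- pocket (a point): Centre of the pocket on top of the bed, 20 mm above the table; axes as the jig's. A board or book lying fully in, against the end stop, has its origin at x = 0, y = 0 here. Dark end stop: inner face at x = -68 mm. The end at x = +66 mm is open until the end block closes it. Pushing strayed parts home with the end block takes 5 to 25 N.
- guide_top (a point): Top of one of the four aluminium side guides of the pocket (at pocket x = +58, y = +38 mm, 84 mm above the bed). Guides: x = -66..-50 and +50..+66 mm on both sides, inner faces at y = -33 and +33 mm, 10 mm thick. Guides and end stop are 84 mm high above the bed, then flare outwards up to 99 mm. From x = -50 to +50 mm the sides are open for the fingers.
- end_block: Loose dark wooden end block with a brass band, 36 mm (its x) x 62 mm (its y) x 80 mm high, 0.19 to 0.33 kg; origin at the centre of its underside. Stands on the bed between the low rails, 50 to 70 mm clear of where the stack will end; grip it across y or push it. Flush against a stack that is against the end stop, its origin is at x = +86 mm of the pocket.
- base_board: Loose pale plywood base board with grey painted ends, no knob, 136 mm long (its x) x 62 mm wide (its y) x 16 mm thick, 0.09 kg; origin at the centre of its underside. Lies flat on the table at the start.
- top_board: Loose dark wooden top board, 136 mm long (its x) x 62 mm wide (its y) x 16 mm thick, 0.12 kg, with a round red spring plunger in the middle of its upper face; origin at the centre of its underside. Lies flat on the table at the start.
- plunger (a joint): Red spring plunger of the top board, 30 mm diameter, standing 16 mm above the board's upper face; slides straight down into the board. 0 = up, 0.008 m = fully pressed; starts to move at about 3 N, fully down at about 8 N, springs back when let go.
- plunger_top (a point): Centre of the plunger's upper face, 32 mm above the top board's underside when up.
- weight: Brass knob weight, 60 mm diameter, 66 mm high, 0.7 kg, origin at the centre of its underside; not part of the job, stands among the boards and books.
- glue_jar: Amber glue jar, 64 mm diameter, 85 mm high, near the robot on the left; not part of the job. Origin at the centre of its underside.
- cup: White cup, 72 mm diameter, 90 mm high, near the robot on the right; not part of the job. Origin at the centre of its underside.
- book_red: Loose slim pocket book with red covers, rigid, 136 mm long (its x) x 62 mm wide (its y) x 18 mm thick, 0.08 to 0.15 kg; origin at the centre of its underside. Lies flat on the table at the start if present; two or all three of the books are there.
- book_green: Loose slim pocket book with green covers, rigid, 136 mm long (its x) x 62 mm wide (its y) x 18 mm thick, 0.08 to 0.15 kg; origin at the centre of its underside. Lies flat on the table at the start if present; two or all three of the books are there.
- book_blue: Loose slim pocket book with blue covers, rigid, 136 mm long (its x) x 62 mm wide (its y) x 18 mm thick, 0.08 to 0.15 kg; origin at the centre of its underside. Lies flat on the table at the start if present; two or all three of the books are there.
There are look-alikes about, which are no part of the job. Of the things like the book_green, leave any that is pink; of the rest the smaller one is meant.

How it is judged:
On the way, in this order (a step that is already met when the one before it is completed fails the run):
1. the base board lies flat in the pocket on the bed, released (x of base_board in the frame of pocket between -0.004 and 0.048 m and y of base_board in the frame of pocket between -0.005 and 0.005 m and angle between the x axis of base_board and the x axis of pocket, either way round below 0.06 rad and angle between base_board's own z axis and vertical below 0.05 rad and z of base_board in the frame of pocket between -0.003 and 0.004 m and contact force between the fingers and base_board below 0.5 N and linear speed of base_board below 0.03 m/s), for 0.2 s.
2. every book present lies flat in the pocket on top of the base board, released (x of base_board in the frame of pocket between -0.004 and 0.048 m and y of base_board in the frame of pocket between -0.005 and 0.005 m and angle between the x axis of each of base_board, book_red, book_green, book_blue and the x axis of pocket, either way round below 0.06 rad and angle between each of base_board, book_red, book_green, book_blue's own z axis and vertical below 0.05 rad and z of base_board in the frame of pocket between -0.003 and 0.004 m and x of book_red in the frame of pocket between -0.004 and 0.048 m and y of book_red in the frame of pocket between -0.005 and 0.005 m and z of book_red in the frame of pocket between 0.012 and 0.058 m and x of book_green in the frame of pocket between -0.004 and 0.048 m and y of book_green in the frame of pocket between -0.005 and 0.005 m and z of book_green in the frame of pocket between 0.012 and 0.058 m and x of book_blue in the frame of pocket between -0.004 and 0.048 m and y of book_blue in the frame of pocket between -0.005 and 0.005 m and z of book_blue in the frame of pocket between 0.012 and 0.058 m and contact force between the fingers and book_red below 0.5 N and linear speed of each of book_red, book_green, book_blue below 0.03 m/s and contact force between the fingers and book_green below 0.5 N and contact force between the fingers and book_blue below 0.5 N), for 0.2 s.
3. the top board lies flat in the pocket on the books, released (x of base_board in the frame of pocket between -0.004 and 0.048 m and y of base_board in the frame of pocket between -0.005 and 0.005 m and angle between the x axis of each of base_board, book_red, book_green, book_blue, top_board and the x axis of pocket, either way round below 0.06 rad and angle between each of base_board, book_red, book_green, book_blue, top_board's own z axis and vertical below 0.05 rad and z of base_board in the frame of pocket between -0.003 and 0.004 m and x of book_red in the frame of pocket between -0.004 and 0.048 m and y of book_red in the frame of pocket between -0.005 and 0.005 m and z of book_red in the frame of pocket between 0.012 and 0.058 m and x of book_green in the frame of pocket between -0.004 and 0.048 m and y of book_green in the frame of pocket between -0.005 and 0.005 m and z of book_green in the frame of pocket between 0.012 and 0.058 m and x of book_blue in the frame of pocket between -0.004 and 0.048 m and y of book_blue in the frame of pocket between -0.005 and 0.005 m and z of book_blue in the frame of pocket between 0.012 and 0.058 m and x of top_board in the frame of pocket between -0.004 and 0.048 m and y of top_board in the frame of pocket between -0.005 and 0.005 m and z of top_board in the frame of pocket between 0.046 and 0.075 m and z of top_board in the frame of book_red above 0.014 m and z of top_board in the frame of book_green above 0.014 m and z of top_board in the frame of book_blue above 0.014 m and contact force between the fingers and top_board below 0.5 N and linear speed of top_board below 0.03 m/s), for 0.2 s.
4. the end block is flush against the stack, and the stack against the end stop (x of base_board in the frame of pocket between -0.004 and 0.004 m and y of base_board in the frame of pocket between -0.005 and 0.005 m and angle between the x axis of each of base_board, book_red, book_green, book_blue, top_board, end_block and the x axis of pocket, either way round below 0.06 rad and angle between each of base_board, book_red, book_green, book_blue, top_board, end_block's own z axis and vertical below 0.05 rad and z of base_board in the frame of pocket between -0.003 and 0.004 m and x of book_red in the frame of pocket between -0.004 and 0.004 m and y of book_red in the frame of pocket between -0.005 and 0.005 m and z of book_red in the frame of pocket between 0.012 and 0.058 m and x of book_green in the frame of pocket between -0.004 and 0.004 m and y of book_green in the frame of pocket between -0.005 and 0.005 m and z of book_green in the frame of pocket between 0.012 and 0.058 m and x of book_blue in the frame of pocket between -0.004 and 0.004 m and y of book_blue in the frame of pocket between -0.005 and 0.005 m and z of book_blue in the frame of pocket between 0.012 and 0.058 m and x of top_board in the frame of pocket between -0.004 and 0.004 m and y of top_board in the frame of pocket between -0.005 and 0.005 m and z of top_board in the frame of pocket between 0.046 and 0.075 m and z of top_board in the frame of book_red above 0.014 m and z of top_board in the frame of book_green above 0.014 m and z of top_board in the frame of book_blue above 0.014 m and x of end_block in the frame of pocket between 0.081 and 0.09 m and y of end_block in the frame of pocket between -0.005 and 0.005 m and z of end_block in the frame of pocket below 0.005 m), for 0.2 s.
5. the plunger is pressed fully down with the end block still flush (all of step 4 and value of joint plunger above 0.006 m), for 0.2 s.
At the end, for the whole second after the job is handed in: Base board, all books, top board in this order in the pocket, flat (0.05 rad), square (0.06 rad), within 4 mm of x = 0 and 5 mm of y = 0 of the pocket; end block flush (x under 90 mm); plunger up, all at rest. While loading, parts may lie up to 48 mm off the end stop (all of step 4 and linear speed of each of base_board, top_board, end_block, book_red, book_green, book_blue below 0.02 m/s and value of joint plunger below 0.002 m); the robot touches nothing.
It fails at once if the brass weight is knocked over or shifted by more than 60 mm (distance of weight from where it was at the start of the episode above 0.06 m or angle between weight's own z axis and vertical above 0.5 rad).
It fails at once if the glue jar is knocked over or shifted by more than 60 mm (distance of glue_jar from where it was at the start of the episode above 0.06 m or angle between glue_jar's own z axis and vertical above 0.5 rad).
It fails at once if the cup is knocked over or shifted by more than 60 mm (distance of cup from where it was at the start of the episode above 0.06 m or angle between cup's own z axis and vertical above 0.5 rad).
Of book_red, book_green, book_blue only 2 to 3 are there at a start; the rules pass over those that are not, and their reading is None.
At some moment in a run one of top_board, book_red, book_green, book_blue may be knocked a few centimetres aside while the robot is not near it.
It also fails if it takes over 210 s, if anything falls off the work surface, if the arm or the gripper's body presses on something with over 40 N, if the wrist force passes 120 N, or if a joint passes its speed limit or range.

## Working session

There is one attempt and no reset: what is moved stays moved. The work goes in short steps, Python scripts to look and compute and a shell command to move; the robot and the scene stay as the last step left them, time stands still between calls to the robot, and variables do not carry over. Pictures are saved under pics/ and viewed, at most 14 in all, crops included, and the job is handed in when it is done.

```bash
ls; mkdir -p pics; cat > h.py <<'E'
import numpy as np, cv2, json
from bench import ctrl
def grab(n,save=None):
    o=ctrl.get_obs(); c=ctrl.camera(n)
    if 'T_tool_cam' in c:
        w,x,y,z=o['eef_rot']
        from scipy.spatial.transform import Rotation as R
        T=np.eye(4);T[:3,:3]=R.from_quat([x,y,z,w]).as_matrix();T[:3,3]=o['eef_pos']
        c['pose']=T@c['T_tool_cam']
    if save: cv2.imwrite('pics/'+save,c['color'][:,:,::-1])
    return c
def ray(c,uv):
    p=cv2.undistortPoints(np.array(uv,float).reshape(-1,1,2),c['K'],np.array(c['distortion'])).reshape(-1,2)
    d=np.c_[p,np.ones(len(p))]@c['pose'][:3,:3].T
    return c['pose'][:3,3],d
def plane(c,uv,z):
    o,d=ray(c,uv); return o+d*((z-o[2])/d[:,2])[:,None]
def cloud(c):
    "world xyz per pixel, from range"
    v,u=np.mgrid[0:480,0:640]; uv=np.c_[u.ravel(),v.ravel()]
    o,d=ray(c,uv); P=o+d*c['range_z'].ravel()[:,None]
    P[c['range_z'].ravel()==0]=np.nan
    return P.reshape(480,640,3)
E
python3 - <<'E'
from h import *
for n in('scene','top'):
    c=grab(n,n+'0.png'); print(n,c['pose'].round(3).tolist(),c['K'].round(0).tolist())
    np.savez('/tmp/%s0.npz'%n,**{k:np.array(v) for k,v in c.items()})
print(ctrl.get_obs())
E
```

```text
pics
scene [[-0.889, 0.389, -0.242, 0.913], [0.458, 0.741, -0.491, 0.625], [-0.012, -0.547, -0.837, 1.209], [0.0, 0.0, 0.0, 1.0]] [[584.0, 0.0, 328.0], [0.0, 584.0, 242.0], [0.0, 0.0, 1.0]]
top [[0.01, -0.992, 0.126, 0.448], [-1.0, -0.006, 0.029, -0.022], [-0.028, -0.126, -0.992, 1.101], [0.0, 0.0, 0.0, 1.0]] [[438.0, 0.0, 313.0], [0.0, 438.0, 241.0], [0.0, 0.0, 1.0]]
{'time_s': 0.1, 'q': array([-1.36926248e+00,  1.81459271e-01,  1.60787460e+00,  2.14408705e-05,
        1.35379829e+00, -2.06276876e-01]), 'dq': array([ 0.0013716 , -0.00091343, -0.00161613, -0.00021979,  0.00059887,
       -0.00225476]), 'joint_efforts': array([ 5.90901309e-04, -4.45876086e+01, -3.52238631e+01, -2.87987732e-04,
        4.15841190e-03,  3.97289114e-06]), 'eef_pos': array([ 0.22798461, -0.52736476,  0.23849458]), 'eef_rot': array([-7.69729316e-04,  9.79283409e-01,  2.02492991e-01,  1.22926999e-05]), 'wrist_force': array([ 0.55647666,  0.63318998, -0.22719779]), 'torque': array([-0.00801875,  0.02110446,  0.02433413]), 'grasp_force': 0.0, 'opening': 1.000874406392167}
```

View pics/top0.png

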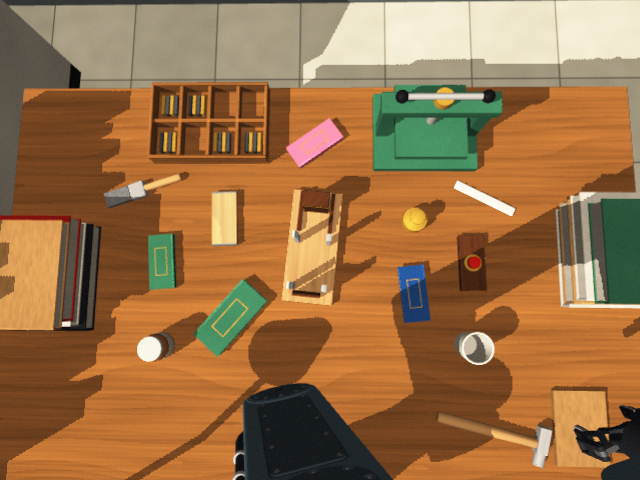

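View pics/scene0.png

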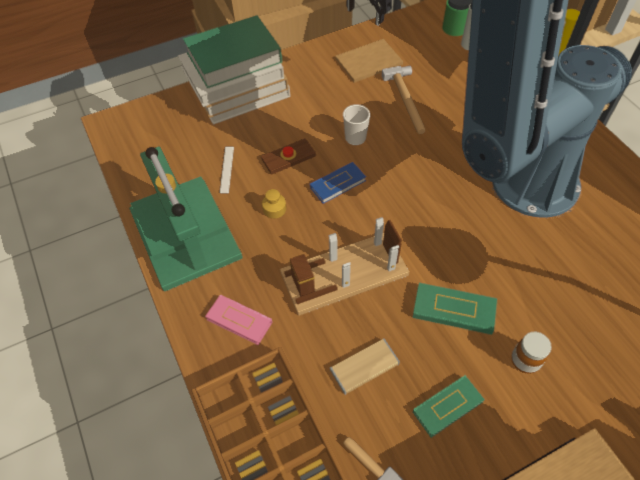

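The top view shows the jig at (312,248), with its end block on the far side at (318,200). The parts are the base board (224,218), small green book (161,261), blue book (413,293) and top board (472,262). The larger green (231,317) and the pink (315,143) are decoys. The weight is at (415,218), the jar at (154,347) and the cup at (476,348). I see no red book. The scene view agrees: base (365,366), small green (448,405), blue (338,181), top board (289,154).

```bash
cat > meas.py <<'E'
from h import *
def near(c,seed,zr,hsv=None,dil=0):
    "component at seed in the height band -> rect of its upper face"
    P=cloud(c); z=P[...,2]
    m=((z>zr[0])&(z<zr[1])).astype(np.uint8)
    m=cv2.morphologyEx(m,cv2.MORPH_OPEN,np.ones((3,3),np.uint8))
    n,l=cv2.connectedComponents(m); k=l[seed[1],seed[0]]
    if k==0: return None
    q=(l==k); zt=np.median(z[q])
    cn=max(cv2.findContours(q.astype(np.uint8),0,1)[0],key=cv2.contourArea).reshape(-1,2).astype(float)
    W=plane(c,cn,zt)[:,:2]
    (x,y),(a,b),t=cv2.minAreaRect((W*1000).astype(np.float32))
    if a<b: a,b,t=b,a,t+90
    return dict(c=np.round([x,y],1),size=np.round([a,b],1),ang=round((t+90)%180-90,1),z=round(zt*1000,1))
E
python3 - <<'E'
from meas import *
T=dict(np.load('/tmp/top0.npz'));S=dict(np.load('/tmp/scene0.npz'))
print('top')
for n,s,zr in [('base',(224,218),(.009,.03)),('green',(161,280),(.009,.03)),('blue',(413,293),(.009,.03)),('topb',(472,245),(.009,.025)),('plunger',(474,263),(.026,.05)),('biggreen',(231,340),(.009,.04)),('bed',(315,250),(.015,.025)),('weight',(415,218),(.03,.09)),('jar',(154,347),(.04,.1)),('block',(318,198),(.07,.115))]:
    print(n,near(T,s,zr))
print('scene')
for n,s,zr in [('base',(365,366),(.009,.03)),('green',(448,405),(.009,.03)),('blue',(338,181),(.009,.03)),('topb',(270,157),(.009,.025)),('plunger',(289,153),(.026,.05)),('biggreen',(456,306),(.009,.04)),('bed',(365,270),(.015,.025)),('block',(300,262),(.08,.115))]:
    print(n,near(S,s,zr))
W=ctrl.camera('wrist');print(np.round(W['T_tool_cam'],3),W['K'])
E
```

```text
top
base {'c': array([643.4, 235.1]), 'size': array([137. ,  61.1]), 'ang': 2.2, 'z': np.float64(16.2)}
green {'c': array([533., 390.]), 'size': array([135.9,  65. ]), 'ang': 4.9, 'z': np.float64(18.2)}
blue {'c': array([ 459. , -236.6]), 'size': array([135.7,  62.4]), 'ang': 6.3, 'z': np.float64(18.8)}
topb {'c': array([ 534.8, -379.9]), 'size': array([133.4,  63.7]), 'ang': 1.0, 'z': np.float64(16.8)}
plunger {'c': array([ 534.3, -380. ]), 'size': array([27.1, 26.3]), 'ang': -2.0, 'z': np.float64(32.3)}
biggreen None
bed {'c': array([572.5,  12.1]), 'size': array([278.4, 123.7]), 'ang': -5.4, 'z': np.float64(20.4)}
weight {'c': array([ 642. , -239.2]), 'size': array([54.9, 53.4]), 'ang': -37.0, 'z': np.float64(36.5)}
jar {'c': array([329.5, 373.5]), 'size': array([71.8, 60.5]), 'ang': -87.0, 'z': np.float64(83.8)}
block {'c': array([673.1,   2.3]), 'size': array([62.2, 41.4]), 'ang': 84.3, 'z': np.float64(100.1)}
scene
base {'c': array([643.6, 241.4]), 'size': array([137.5,  64.5]), 'ang': 2.2, 'z': np.float64(15.2)}
green {'c': array([533.6, 395.1]), 'size': array([139.2,  62.3]),
[... 202 characters left out ...]
), 'ang': 1.3, 'z': np.float64(14.8)}
plunger {'c': array([ 535. , -375.1]), 'size': array([27.3, 24.9]), 'ang': -27.8, 'z': np.float64(30.5)}
biggreen {'c': array([398.9, 217.5]), 'size': array([177.4,  89. ]), 'ang': -40.7, 'z': np.float64(22.7)}
bed {'c': array([572.8,  17.1]), 'size': array([278.5, 125.8]), 'ang': -5.7, 'z': np.float64(19.0)}
block {'c': array([677.1,  10. ]), 'size': array([70.5, 38.3]), 'ang': 84.5, 'z': np.float64(98.2)}
[[-0.001 -0.961 -0.278  0.07 ]
 [ 1.    -0.    -0.001  0.001]
 [ 0.001 -0.278  0.961 -0.136]
 [ 0.     0.     0.     1.   ]] [[375.69981168   0.         317.91219708]
 [  0.         375.69981168 244.38277519]
 [  0.           0.           1.        ]]
```

```bash
cat > plan.py <<'E'
import sys,math,numpy as np
from h import ctrl
# args: x,y,z(mm),psi(deg) ... -> shifts in row units, tool axes, per call
o=ctrl.get_obs(); q=o['eef_rot']; p=np.array(o['eef_pos']); psi=2*math.atan2(q[2],q[1])
print('now',(p*1000).round(1),'psi',round(math.degrees(psi),2),'open',round(o['opening'],3),'t',o['time_s'],'F',np.round(o['wrist_force'],1))
for a in sys.argv[1:]:
    x,y,z,t=map(float,a.split(',')); g=np.array([x,y,z])/1000; t=math.radians(t)
    d=g-p; dt=(t-psi+math.pi)%(2*math.pi)-math.pi
    M=np.array([[math.cos(psi),math.sin(psi),0],[math.sin(psi),-math.cos(psi),0],[0,0,-1]])
    n=int(np.ceil(max(np.abs(M@d).max()/.2,abs(dt)/1.5,1e-9)))
    for k in range(n):
        M=np.array([[math.cos(psi),math.sin(psi),0],[math.sin(psi),-math.cos(psi),0],[0,0,-1]])
        f=n-k; s=np.round(M@(g-p)/f/.2,3); r=round(-((t-psi+math.pi)%(2*math.pi)-math.pi)/f/1.5,3)
        p=p+M.T@(s*.2); psi-=r*1.5
        print(a,'->',s.tolist(),r,'rows>=',math.ceil(max(np.linalg.norm(s)*.2/.0625,abs(r)*1.5/.187))+1)
E
python3 plan.py 530,18,290,-5.5
```

```text
now [ 228.  -527.4  238.6] psi 23.36 open 0.997 t 0.15 F [ 0.  -0.7  0.5]
530,18,290,-5.5 -> [0.823, -0.635, -0.086] 0.112 rows>= 5
530,18,290,-5.5 -> [0.705, -0.763, -0.086] 0.112 rows>= 5
530,18,290,-5.5 -> [0.567, -0.871, -0.085] 0.112 rows>= 5
```

```bash
python3 -m handwheel '[[[0.823,-0.635,-0.086,0.112],[0.823,-0.635,-0.086,0.112],[0.823,-0.635,-0.086,0.112],[0.823,-0.635,-0.086,0.112],[0.823,-0.635,-0.086,0.112]]]'
python3 -m handwheel '[[[0.705,-0.763,-0.086,0.112],[0.705,-0.763,-0.086,0.112],[0.705,-0.763,-0.086,0.112],[0.705,-0.763,-0.086,0.112],[0.705,-0.763,-0.086,0.112]]]'
python3 -m handwheel '[[[0.567,-0.871,-0.085,0.112],[0.567,-0.871,-0.085,0.112],[0.567,-0.871,-0.085,0.112],[0.567,-0.871,-0.085,0.112],[0.567,-0.871,-0.085,0.112],[0.567,-0.871,-0.085,0.112],[0.567,-0.871,-0.085,0.112]]]'
python3 - <<'E'
from h import *
c=grab('wrist','w1.png');np.savez('/tmp/w1.npz',**{k:np.array(v) for k,v in c.items()})
E
python3 plan.py 530,18,290,-5.5
```

```text
time_s: 0.78
eef_pos: [0.3295, -0.3447, 0.2566]
eef_rot: [0.0, 0.993, 0.121, 0.0]
wrist_force: [-0.2, 0.6, 0.0]
opening: 1.004
grasp_force: 0.0
time_s: 1.4
eef_pos: [0.43, -0.164, 0.2736]
eef_rot: [0.0, 0.999, 0.037, -0.0]
wrist_force: [0.4, 0.7, 0.3]
opening: 1.001
grasp_force: 0.0
time_s: 2.28
eef_pos: [0.5298, 0.0159, 0.2904]
eef_rot: [0.0, 0.999, -0.049, -0.0]
wrist_force: [0.6, -0.2, -0.7]
opening: 1.001
grasp_force: 0.0
now [529.8  16.1 290.6] psi -5.64 open 0.999 t 2.325 F [-0.7  0.1  0. ]
530,18,290,-5.5 -> [-0.0, -0.01, 0.003] -0.002 rows>= 2
```

View pics/w1.png

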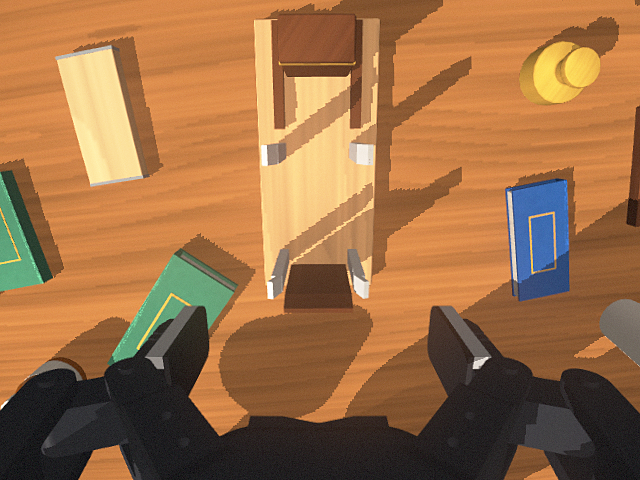

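The wrist view has the jig upright in the middle, with the end block at (318,40) and the end stop at (318,285). The base board is at (103,115), the blue book at (538,240) and the weight at (560,72). I'll measure all of these from here.

```bash
python3 - <<'E'
from meas import *
c=dict(np.load('/tmp/w1.npz'))
for n,s,zr in [('base',(103,115),(.009,.03)),('blue',(538,200),(.009,.03)),('bed',(315,180),(.012,.028)),('block',(318,35),(.09,.115))]: print(n,near(c,s,zr))
# bed long edges: mask rows 100..240, line fits at bed height
P=cloud(c);z=P[...,2]
for z0 in (np.nanmedian(z[150:240,300:340]),):
    m=((z>.012)&(z<.13))
    L=[];R=[]
    for v in range(60,255,3):
        u=np.flatnonzero(m[v,225:400])+225; L.append((u.min()-.5,v)); R.append((u.max()+.5,v))
    print('bed z',z0)
    for E in(L,R):
        W=plane(c,E,z0)[:,:2]*1000; vx,vy,x0,y0=cv2.fitLine(W.astype(np.float32),cv2.DIST_HUBER,0,.01,.01).ravel()
        print(np.degrees(np.arctan2(vy,vx)), 'y at x=528:',y0+(528-x0)*vy/vx)
# guide / endstop tops via depth in world
t=((z>.085)&(z<.135)).astype(np.uint8)
n,l,st,ce=cv2.connectedComponentsWithStats(t)
for k in range(1,n):
    if 15<st[k,4]<6000 and ce[k][1]<310: print(st[k],(np.nanmedian(P[l==k],0)*1000).round(1),(np.nanmin(P[l==k],0)*1000).round(1),(np.nanmax(P[l==k],0)*1000).round(1))
E
```

```text
base {'c': array([643.5, 234.5]), 'size': array([136.7,  66.3]), 'ang': 2.2, 'z': np.float64(17.4)}
blue {'c': array([ 459.3, -235.1]), 'size': array([138.3,  65.8]), 'ang': 6.4, 'z': np.float64(18.6)}
bed {'c': array([576. ,  11.7]), 'size': array([272.7, 124. ]), 'ang': -5.5, 'z': np.float64(21.1)}
block {'c': array([674.6,   2.2]), 'size': array([62.1, 37.5]), 'ang': 84.3, 'z': np.float64(101.0)}
bed z 0.021051417131761008
-5.359001 y at x=528: 78.043434
-5.603582 y at x=528: -45.521626
[ 277   13   80   53 4054] [674.8   2.2 101. ] [654.2 -30.5  85.1] [696.   34.8 104.4]
[354 143  20  22 390] [582.7 -27.  115. ] [574.  -34.6  85. ] [590.9 -21.3 122.5]
[261 144  20  22 395] [589.6  47.8 114.6] [581.   42.3  85.5] [597.9  55.4 121.7]
[267 268  17  31 393] [477.2  59.3 110.7] [465.4  54.   85. ] [482.5  65.9 121.5]
[352 268  17  31 403] [470.3 -16.5 111.1] [458.1 -23.2  85.2] [475.7 -10.4 121.4]
[ 283  285   70   28 1837] [457.3  23.2 111.2] [445.1  -8.1  85. ] [463.7  54.7 123.1]
```

```bash
python3 plan.py 643.5,234.8,120,2.2 643.5,234.8,11,2.2
```

```text
now [529.8  16.1 290.6] psi -5.64 open 0.999 t 2.325 F [-0.7  0.1  0. ]
643.5,234.8,120,2.2 -> [0.229, -0.572, 0.426] -0.046 rows>= 4
643.5,234.8,120,2.2 -> [0.268, -0.555, 0.427] -0.045 rows>= 4
643.5,234.8,11,2.2 -> [0.0, 0.0, 0.545] -0.0 rows>= 3
```

```bash
python3 -m handwheel '[[[0.229,-0.572,0.426,-0.046],[0.229,-0.572,0.426,-0.046],[0.229,-0.572,0.426,-0.046],[0.229,-0.572,0.426,-0.046]]]' >/dev/null
python3 -m handwheel '[[[0.268,-0.555,0.427,-0.045],[0.268,-0.555,0.427,-0.045],[0.268,-0.555,0.427,-0.045],[0.268,-0.555,0.427,-0.045],[0.268,-0.555,0.427,-0.045]]]'
python3 -m handwheel '[[[0,0,0.27,0],[0,0,0.545,0],[0,0,0.545,0],[0,0,0.545,0]]]'
python3 plan.py 643.5,234.8,11,2.2
```

```text
time_s: 3.45
eef_pos: [0.644, 0.235, 0.1218]
eef_rot: [0.0, 1.0, 0.02, 0.001]
wrist_force: [-0.6, 0.4, 1.0]
opening: 1.001
grasp_force: 0.0
time_s: 3.95
eef_pos: [0.6453, 0.2361, 0.0143]
eef_rot: [-0.0, 1.0, 0.02, 0.002]
wrist_force: [0.1, -0.2, -0.4]
opening: 1.002
grasp_force: 0.0
now [645.3 236.1  14.3] psi 2.26 open 1.002 t 3.95 F [ 0.1 -0.2 -0.4]
643.5,234.8,11,2.2 -> [-0.009, 0.006, 0.016] 0.001 rows>= 2
```

```bash
python3 -m handwheel '[[[0,0,0.01,0],[0,0,0.01,0],[0,0,0.01,0],[0,0,0.01,0],[0,0,0.01,0],[0,0,0.01,0]]]' 40
python3 -m handwheel '[[[0,0,-0.3,0],[0,0,-0.6,0],[0,0,-0.9,0],[0,0,-0.9,0],[0,0,-0.9,0]]]'
python3 - <<'E'
from meas import *
c=grab('wrist','w2.png')
E
python3 plan.py 532,15.9,190,-5.5 532,15.9,33,-5.5
```

```text
time_s: 4.7
eef_pos: [0.6458, 0.2369, 0.0129]
eef_rot: [-0.0, 1.0, 0.02, 0.003]
wrist_force: [-0.7, -2.0, 7.7]
opening: 0.698
grasp_force: 64.8
time_s: 5.32
eef_pos: [0.6433, 0.2367, 0.19]
eef_rot: [-0.0, 1.0, 0.02, 0.001]
wrist_force: [0.3, -0.6, -1.8]
opening: 0.698
grasp_force: 65.5
now [642.5 236.5 188.3] psi 2.32 open 0.706 t 5.375 F [-1.5  0.9 -1. ]
532,15.9,190,-5.5 -> [-0.298, 0.54, -0.004] 0.045 rows>= 3
532,15.9,190,-5.5 -> [-0.261, 0.559, -0.004] 0.046 rows>= 3
532,15.9,33,-5.5 -> [-0.0, -0.0, 0.785] -0.0 rows>= 4
```

View pics/w2.png

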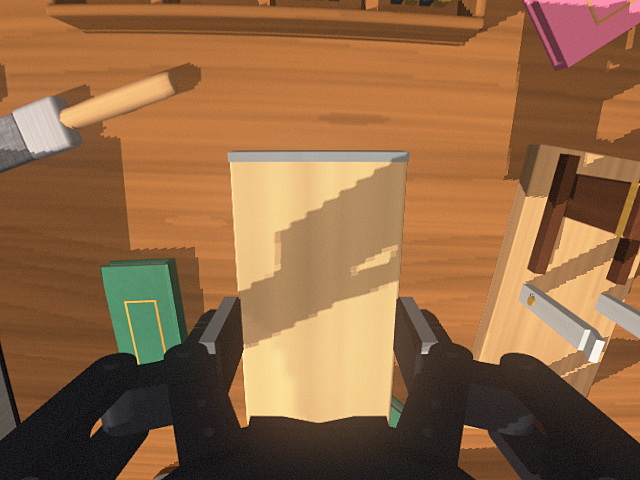

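The board is gripped level and straight in the pads, with its far edge at (229..408,157). Next I'll carry it over the pocket and check how it lies in the hand.

```bash
python3 -m handwheel '[[[-0.298,0.54,-0.004,0.045],[-0.298,0.54,-0.004,0.045],[-0.298,0.54,-0.004,0.045],[-0.298,0.54,-0.004,0.045]]]' >/dev/null
python3 -m handwheel '[[[-0.261,0.559,-0.004,0.046],[-0.261,0.559,-0.004,0.046],[-0.261,0.559,-0.004,0.046],[-0.261,0.559,-0.004,0.046],[-0.261,0.559,-0.004,0.046],[-0.261,0.559,-0.004,0.046]]]' 
cat > held.py <<'E'
from h import *
# held part: far edge and sides in the tool frame (mm), from wrist depth
def held(c=None,t=None):
    c=c or grab('wrist'); c2=dict(c); c2['pose']=np.array(c['T_tool_cam'])
    P=cloud(c2)*1000; m=(np.abs(P[...,1])<48)&(P[...,0]>25)&(P[...,0]<110)&(P[...,2]>-30)&(P[...,2]<25)
    n,l,st,ce=cv2.connectedComponentsWithStats(m.astype(np.uint8)); k=1+np.argmax(st[1:,4]); Q=P[l==k]
    zt=np.median(Q[:,2])
    ang=[]
    F=[];
    for u in np.unique(np.nonzero(l==k)[1]):
        v=np.flatnonzero((l==k)[:,u]).min(); F.append((u,v-.5))
    o,d=ray(c2,F); W=(o*1000+d*((zt-o[2]*1000)/d[:,2])[:,None])
    W=W[np.abs(W[:,1])<26]; a,b=np.polyfit(W[:,1],W[:,0],1)
    print('held: ztop',zt.round(1),'far edge x',round(b,1),'skew deg',round(np.degrees(np.arctan(a)),2),'y',np.percentile(Q[:,1],[.5,99.5]).round(1),'slope z/x',np.polyfit(Q[:,0],Q[:,2],1)[0].round(3))
if __name__=='__main__': held()
E
python3 held.py; python3 plan.py 531,15.9,190,-5.5 531,15.9,33,-5.5
```

```text
time_s: 6.62
eef_pos: [0.5332, 0.0171, 0.1905]
eef_rot: [-0.0, 0.999, -0.047, -0.0]
wrist_force: [0.2, 0.1, -0.9]
opening: 0.697
grasp_force: 65.6
held: ztop -4.0 far edge x 66.3 skew deg -0.05 y [-29.6  31.3] slope z/x 0.013
now [533.1  17.  190.5] psi -5.42 open 0.699 t 6.675 F [-0.3  0.  -1. ]
531,15.9,190,-5.5 -> [-0.01, 0.006, 0.003] 0.001 rows>= 2
531,15.9,33,-5.5 -> [-0.0, 0.0, 0.785] -0.0 rows>= 4
```

```bash
python3 -m handwheel '[[[0.005,0.006,0.2,0.001],[0.005,0.006,0.4,0.001],[0.005,0.006,0.4,0.001],[0.005,0.006,0.4,0.001]]]'
python3 -m handwheel '[[[0,0,0.1,0],[0,0,0.2,0],[0,0,0.3,0],[0,0,0.37,0],[0,0,0.37,0],[0,0,0.37,0]]]'; python3 plan.py 534,15.7,33,-5.5
```

```text
time_s: 7.18
eef_pos: [0.5346, 0.0148, 0.112]
eef_rot: [0.0, 0.999, -0.049, 0.001]
wrist_force: [0.5, -0.2, -0.1]
opening: 0.7
grasp_force: 65.6
time_s: 7.92
eef_pos: [0.5347, 0.0145, 0.0378]
eef_rot: [0.0, 0.999, -0.049, 0.001]
wrist_force: [-0.6, -0.3, -1.2]
opening: 0.696
grasp_force: 65.6
now [534.7  14.5  37.8] psi -5.59 open 0.696 t 7.925 F [-0.6 -0.3 -1.2]
534,15.7,33,-5.5 -> [-0.004, -0.006, 0.024] -0.001 rows>= 2
```

```bash
python3 -m handwheel '[[[-0.002,-0.005,0.012,0],[-0.002,-0.005,0.022,0],[-0.002,-0.005,0.022,0]]]'
python3 -m handwheel '[[[0,0,0,0],[0,0,0,0],[0,0,0,0],[0,0,0,0]]]' 85
python3 -m handwheel '[[[0,0,-0.3,0],[0,0,-0.6,0],[0,0,-0.9,0],[0,0,-1,0],[0,0,-1,0]]]'
python3 - <<'E'
from meas import *
c=grab('wrist','w3.png')
print(near(c,(320,200),(.028,.045)))
E
python3 plan.py 533,385,200,5
```

```text
time_s: 8.3
eef_pos: [0.5338, 0.0157, 0.0329]
eef_rot: [-0.0, 0.999, -0.049, 0.0]
wrist_force: [-2.4, 0.8, 4.9]
opening: 0.703
grasp_force: 66.1
time_s: 8.8
eef_pos: [0.5334, 0.0157, 0.0322]
eef_rot: [-0.0, 0.999, -0.049, -0.0]
wrist_force: [-0.1, 0.1, 0.4]
opening: 0.996
grasp_force: 0.0
time_s: 9.43
eef_pos: [0.5346, 0.0155, 0.2343]
eef_rot: [0.0, 0.999, -0.049, 0.002]
wrist_force: [-0.1, -0.5, -0.4]
opening: 0.993
grasp_force: 0.0
{'c': array([528.4,  16.2]), 'size': array([142.6,  61.9]), 'ang': -5.7, 'z': np.float64(37.0)}
now [533.5  15.7 232.3] psi -5.6 open 0.993 t 9.475 F [-0.   0.3 -0.6]
533,385,200,5 -> [-0.091, -0.919, 0.081] -0.062 rows>= 4
533,385,200,5 -> [-0.006, -0.923, 0.08] -0.061 rows>= 4
```

View pics/w3.png

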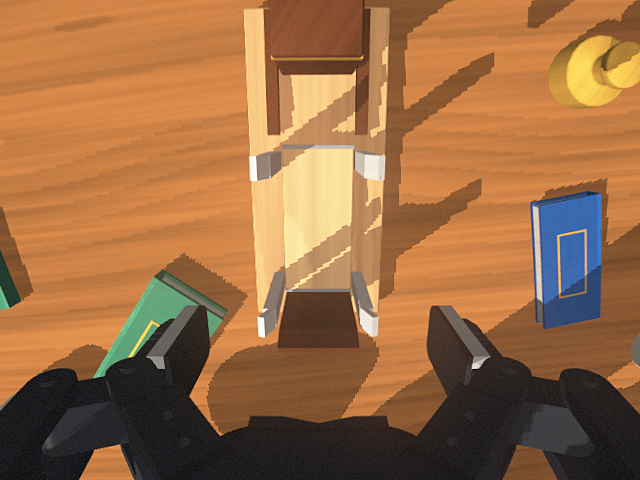

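The base board lies squarely between the guides, ends at (318,147) and (318,290). Next is the green book. I'll look from just short of it.

```bash
python3 plan.py 453,385,200,5 >/tmp/p; cat /tmp/p
```

```text
now [533.5  15.7 232.3] psi -5.6 open 0.993 t 9.475 F [-0.   0.3 -0.6]
453,385,200,5 -> [-0.29, -0.899, 0.081] -0.062 rows>= 5
453,385,200,5 -> [-0.206, -0.923, 0.08] -0.061 rows>= 5
```

```bash
python3 -m handwheel '[[[-0.29,-0.899,0.081,-0.062],[-0.29,-0.899,0.081,-0.062],[-0.29,-0.899,0.081,-0.062],[-0.29,-0.899,0.081,-0.062],[-0.29,-0.899,0.081,-0.062]]]' >/dev/null
python3 -m handwheel '[[[-0.206,-0.923,0.08,-0.061],[-0.206,-0.923,0.08,-0.061],[-0.206,-0.923,0.08,-0.061],[-0.206,-0.923,0.08,-0.061],[-0.206,-0.923,0.08,-0.061],[-0.206,-0.923,0.08,-0.061]]]' 
python3 - <<'E'
from meas import *
c=grab('wrist'); K=c['K']; T=np.linalg.inv(c['pose'])
q=T[:3,:3]@np.array([.533,.390,.018])+T[:3,3]; s=(int(K[0,0]*q[0]/q[2]+K[0,2]),int(K[1,1]*q[1]/q[2]+K[1,2])); print(s,c['color'][s[1],s[0]])
print('wrist',near(c,s,(.008,.03)))
print('top',near(grab('top'),(161,280),(.009,.03)))
E
python3 plan.py 533,390,90,5 533,390,11,5
```

```text
time_s: 10.85
eef_pos: [0.454, 0.3831, 0.2]
eef_rot: [0.0, 0.999, 0.042, -0.0]
wrist_force: [0.3, 0.0, 0.1]
opening: 0.993
grasp_force: 0.0
(316, 124) [100 171 127]
wrist {'c': array([531.9, 391.4]), 'size': array([136. ,  62.2]), 'ang': 4.8, 'z': np.float64(19.3)}
top {'c': array([533. , 389.8]), 'size': array([135.9,  65.4]), 'ang': 5.1, 'z': np.float64(18.0)}
now [453.9 383.5 200.2] psi 4.82 open 0.999 t 10.95 F [-0.9 -0.4 -0.1]
533,390,90,5 -> [0.397, 0.001, 0.551] -0.002 rows>= 4
533,390,11,5 -> [-0.0, -0.0, 0.395] -0.0 rows>= 3
```

```bash
python3 -m handwheel '[[[0.394,-0.003,0.4,0],[0.394,-0.003,0.551,0],[0.394,-0.003,0.551,0],[0.394,-0.003,0.551,0]]]' >/dev/null
python3 -m handwheel '[[[0,0,0.2,0],[0,0,0.4,0],[0,0,0.405,0],[0,0,0.405,0]]]'
python3 -m handwheel '[[[0,0,0,0],[0,0,0,0],[0,0,0,0],[0,0,0,0],[0,0,0,0]]]' 40
python3 -m handwheel '[[[0,0,-0.3,0],[0,0,-0.6,0],[0,0,-0.9,0],[0,0,-0.9,0],[0,0,-0.9,0],[0,0,-0.9,0]]]'
python3 held.py; python3 plan.py 532.5,15.9,190,-5.5 532.5,15.9,110,-5.5
```

```text
time_s: 11.95
eef_pos: [0.5328, 0.3935, 0.0122]
eef_rot: [-0.001, 0.999, 0.044, 0.002]
wrist_force: [0.4, 1.0, 1.2]
opening: 0.997
grasp_force: 0.0
time_s: 12.58
eef_pos: [0.5332, 0.3935, 0.0121]
eef_rot: [-0.001, 0.999, 0.043, 0.002]
wrist_force: [-1.6, -0.6, 8.9]
opening: 0.705
grasp_force: 65.5
time_s: 13.32
eef_pos: [0.5301, 0.3918, 0.1866]
eef_rot: [0.001, 0.999, 0.043, -0.002]
wrist_force: [-0.6, 0.2, -1.0]
opening: 0.7
grasp_force: 66.1
held: ztop -6.7 far edge x 67.2 skew deg 0.01 y [-29.8  31.5] slope z/x 0.025
now [530.2 391.9 186.5] psi 4.97 open 0.703 t 13.375 F [ 0.4  0.7 -1.4]
532.5,15.9,190,-5.5 -> [-0.076, 0.937, -0.009] 0.061 rows>= 5
532.5,15.9,190,-5.5 -> [0.011, 0.94, -0.009] 0.061 rows>= 5
532.5,15.9,110,-5.5 -> [-0.0, -0.0, 0.4] -0.0 rows>= 3
```

```bash
python3 -m handwheel '[[[-0.076,0.937,-0.009,0.061],[-0.076,0.937,-0.009,0.061],[-0.076,0.937,-0.009,0.061],[-0.076,0.937,-0.009,0.061],[-0.076,0.937,-0.009,0.061]]]' >/dev/null
python3 -m handwheel '[[[0.011,0.94,-0.009,0.061],[0.011,0.94,-0.009,0.061],[0.011,0.94,-0.009,0.061],[0.011,0.94,-0.009,0.061],[0.011,0.94,-0.009,0.061],[0.011,0.94,-0.009,0.061],[0.011,0.94,-0.009,0.061]]]' 
python3 plan.py 533.5,15.7,115,-5.5 533.5,15.7,48,-5.5
```

```text
time_s: 14.88
eef_pos: [0.5338, 0.0181, 0.1923]
eef_rot: [-0.0, 0.999, -0.047, -0.0]
wrist_force: [0.7, 0.4, -2.1]
opening: 0.703
grasp_force: 66.3
now [533.8  18.1 192.3] psi -5.36 open 0.703 t 14.875 F [ 0.7  0.4 -2.1]
533.5,15.7,115,-5.5 -> [-0.0, 0.012, 0.387] 0.002 rows>= 3
533.5,15.7,48,-5.5 -> [-0.0, 0.0, 0.335] -0.0 rows>= 3
```

```bash
python3 -m handwheel '[[[0,0.008,0.2,0.001],[0,0.008,0.387,0.001],[0,0.008,0.387,0.001],[0,0.008,0.387,0.001]]]'
python3 -m handwheel '[[[0,0,0.1,0],[0,0,0.2,0],[0,0,0.3,0],[0,0,0.3,0],[0,0,0.3,0]]]'; python3 plan.py 533.5,15.7,47.5,-5.5
```

```text
time_s: 15.38
eef_pos: [0.5345, 0.0152, 0.1164]
eef_rot: [0.0, 0.999, -0.048, 0.001]
wrist_force: [-0.1, 0.2, -0.5]
opening: 0.705
grasp_force: 66.2
time_s: 16.0
eef_pos: [0.5351, 0.0147, 0.057]
eef_rot: [0.0, 0.999, -0.049, 0.001]
wrist_force: [-0.2, -0.0, -1.3]
opening: 0.703
grasp_force: 66.2
now [535.1  14.7  57. ] psi -5.59 open 0.703 t 16.0 F [-0.2 -0.  -1.3]
533.5,15.7,47.5,-5.5 -> [-0.009, -0.004, 0.047] -0.001 rows>= 2
```

```bash
python3 -m handwheel '[[[-0.005,-0.004,0.022,0],[-0.005,-0.004,0.045,0],[-0.005,-0.004,0.045,0]]]'
python3 -m handwheel '[[[0,0,0,0],[0,0,0,0],[0,0,0,0],[0,0,0,0]]]' 85
python3 -m handwheel '[[[0,0,-0.3,0],[0,0,-0.6,0],[0,0,-0.9,0],[0,0,-0.9,0],[0,0,-0.9,0]]]'
python3 - <<'E'
from meas import *
c=grab('wrist')
print(near(c,(320,200),(.045,.065)),near(c,(560,240),(.009,.03)))
t=grab('top'); print(near(t,(413,293),(.009,.03)),near(t,(472,245),(.009,.025)))
E
python3 plan.py 380,-231,200,6.5
```

```text
time_s: 16.38
eef_pos: [0.5335, 0.0158, 0.0481]
eef_rot: [0.0, 0.999, -0.049, 0.0]
wrist_force: [-7.1, 0.4, 15.8]
opening: 0.705
grasp_force: 68.1
time_s: 16.88
eef_pos: [0.5326, 0.0158, 0.0459]
eef_rot: [-0.0, 0.999, -0.049, -0.0]
wrist_force: [-0.6, 0.4, -0.0]
opening: 0.993
grasp_force: 0.0
time_s: 17.5
eef_pos: [0.5324, 0.0159, 0.2257]
eef_rot: [-0.0, 0.999, -0.049, -0.0]
wrist_force: [-1.1, -0.2, -0.3]
opening: 0.998
grasp_force: 0.0
{'c': array([528. ,  16.2]), 'size': array([145.8,  62.1]), 'ang': -5.7, 'z': np.float64(55.2)} {'c': array([ 459.4, -234.7]), 'size': array([138.3,  66.7]), 'ang': 6.7, 'z': np.float64(18.6)}
{'c': array([ 459. , -236.6]), 'size': array([135.7,  62.5]), 'ang': 6.3, 'z': np.float64(18.8)} {'c': array([ 534.8, -379.9]), 'size': array([133.6,  63.6]), 'ang': 1.2, 'z': np.float64(16.8)}
now [531.6  16.  224.2] psi -5.6 open 0.997 t 17.6 F [ 0.6 -0.5 -0.2]
380,-231,200,6.5 -> [-0.317, 0.651, 0.06] -0.07 rows>= 4
380,-231,200,6.5 -> [-0.383, 0.615, 0.061] -0.071 rows>= 4
```

```bash
python3 plan.py 459.2,-236,110,6.4 459.2,-236,11,6.4
```

```text
now [531.6  16.  224.2] psi -5.6 open 0.997 t 17.6 F [ 0.6 -0.5 -0.2]
459.2,-236,110,6.4 -> [-0.119, 0.645, 0.285] -0.07 rows>= 4
459.2,-236,110,6.4 -> [-0.185, 0.628, 0.286] -0.07 rows>= 4
459.2,-236,11,6.4 -> [-0.0, 0.0, 0.495] 0.0 rows>= 3
```

```bash
python3 -m handwheel '[[[-0.119,0.645,0.285,-0.07],[-0.119,0.645,0.285,-0.07],[-0.119,0.645,0.285,-0.07],[-0.119,0.645,0.285,-0.07]]]' >/dev/null
python3 -m handwheel '[[[-0.185,0.628,0.286,-0.07],[-0.185,0.628,0.286,-0.07],[-0.185,0.628,0.286,-0.07],[-0.185,0.628,0.286,-0.07],[-0.185,0.628,0.286,-0.07],[-0.185,0.628,0.286,-0.07]]]' 
python3 plan.py 459.2,-236,11,6.4; python3 - <<'E'
from meas import *
print(near(grab('top'),(413,315),(.009,.03)))
E
```

```text
time_s: 18.85
eef_pos: [0.4614, -0.235, 0.1127]
eef_rot: [0.0, 0.998, 0.057, 0.001]
wrist_force: [-0.3, -0.4, 0.2]
opening: 0.994
grasp_force: 0.0
now [ 461.4 -235.   112.7] psi 6.55 open 0.994 t 18.85 F [-0.3 -0.4  0.2]
459.2,-236,11,6.4 -> [-0.011, 0.004, 0.508] 0.002 rows>= 3
None
```

```bash
python3 -m handwheel '[[[-0.006,0.004,0.25,0.002],[-0.006,0.004,0.5,0.002],[-0.006,0.004,0.51,0.002],[-0.006,0.004,0.51,0.002]]]'
python3 -m handwheel '[[[0,0,0,0],[0,0,0,0],[0,0,0,0],[0,0,0,0],[0,0,0,0]]]' 40
python3 -m handwheel '[[[0,0,-0.3,0],[0,0,-0.6,0],[0,0,-0.9,0],[0,0,-1,0],[0,0,-1,0],[0,0,-1,0]]]'
python3 held.py; python3 plan.py 533,15.9,210,-5.5
```

```text
time_s: 19.4
eef_pos: [0.4602, -0.2373, 0.0113]
eef_rot: [0.0, 0.998, 0.055, 0.001]
wrist_force: [-0.1, -0.3, 0.4]
opening: 0.993
grasp_force: 0.0
time_s: 20.02
eef_pos: [0.461, -0.2383, 0.0126]
eef_rot: [0.002, 0.999, 0.055, 0.002]
wrist_force: [-0.8, 1.6, 7.9]
opening: 0.704
grasp_force: 64.3
time_s: 20.78
eef_pos: [0.4587, -0.2366, 0.209]
eef_rot: [-0.0, 0.999, 0.055, -0.0]
wrist_force: [0.0, -0.9, -1.9]
opening: 0.701
grasp_force: 66.4
held: ztop -6.3 far edge x 66.5 skew deg -0.02 y [-29.8  31.5] slope z/x 0.025
now [ 458.5 -236.4  208.4] psi 6.26 open 0.706 t 20.825 F [-0.5 -0.7 -1.1]
533,15.9,210,-5.5 -> [0.254, -0.607, -0.004] 0.068 rows>= 4
533,15.9,210,-5.5 -> [0.191, -0.629, -0.004] 0.069 rows>= 4
```

```bash
python3 -m handwheel '[[[0.254,-0.607,-0.004,0.068],[0.254,-0.607,-0.004,0.068],[0.254,-0.607,-0.004,0.068],[0.254,-0.607,-0.004,0.068]]]' >/dev/null
python3 -m handwheel '[[[0.191,-0.629,-0.004,0.069],[0.191,-0.629,-0.004,0.069],[0.191,-0.629,-0.004,0.069],[0.191,-0.629,-0.004,0.069],[0.191,-0.629,-0.004,0.069],[0.191,-0.629,-0.004,0.069]]]' >/dev/null
python3 -m handwheel '[[[0,0,0.2,0],[0,0,0.4,0],[0,0,0.4,0],[0,0,0.4,0]]]'
python3 plan.py 533.5,15.7,66,-5.5
```

```text
time_s: 22.58
eef_pos: [0.5347, 0.0145, 0.1329]
eef_rot: [0.0, 0.999, -0.048, 0.001]
wrist_force: [0.1, -0.7, -0.3]
opening: 0.702
grasp_force: 66.3
now [534.7  14.5 132.9] psi -5.55 open 0.702 t 22.575 F [ 0.1 -0.7 -0.3]
533.5,15.7,66,-5.5 -> [-0.007, -0.005, 0.335] -0.001 rows>= 3
```

```bash
python3 -m handwheel '[[[-0.003,-0.005,0.1,0],[-0.003,-0.005,0.2,0],[-0.003,-0.005,0.3,0],[-0.003,-0.005,0.3,0]]]'
python3 -m handwheel '[[[0,0,0.02,0],[0,0,0.035,0],[0,0,0.035,0]]]'; python3 plan.py 533.5,15.7,66,-5.5
```

```text
time_s: 23.08
eef_pos: [0.5336, 0.0161, 0.0722]
eef_rot: [0.0, 0.999, -0.048, 0.0]
wrist_force: [-0.1, -0.3, -1.7]
opening: 0.706
grasp_force: 66.3
time_s: 23.45
eef_pos: [0.5346, 0.016, 0.0667]
eef_rot: [0.0, 0.999, -0.048, 0.001]
wrist_force: [-2.4, 0.7, 9.3]
opening: 0.704
grasp_force: 67.5
now [534.6  16.   66.7] psi -5.5 open 0.704 t 23.45 F [-2.4  0.7  9.3]
533.5,15.7,66,-5.5 -> [-0.005, 0.002, 0.003] 0.0 rows>= 2
```

Contact at the expected height, so I'll release and then plan the move to the top board.

```bash
python3 -m handwheel '[[[0,0,0,0],[0,0,0,0],[0,0,0,0],[0,0,0,0]]]' 85
python3 -m handwheel '[[[0,0,-0.3,0],[0,0,-0.6,0],[0,0,-0.8,0],[0,0,-0.8,0],[0,0,-0.8,0]]]'
python3 - <<'E'
from meas import *
c=grab('wrist')
print(near(c,(320,200),(.062,.082)))
t=grab('top'); print(near(t,(472,245),(.009,.025)),near(t,(474,263),(.026,.05)))
E
python3 plan.py 455,-376,200,1.1
```

```text
time_s: 23.95
eef_pos: [0.5333, 0.0163, 0.0644]
eef_rot: [-0.0, 0.999, -0.048, -0.0]
wrist_force: [-0.7, -0.9, -0.0]
opening: 0.997
grasp_force: 0.0
time_s: 24.58
eef_pos: [0.5328, 0.0164, 0.2237]
eef_rot: [-0.0, 0.999, -0.048, -0.001]
wrist_force: [-1.2, 1.0, -0.4]
opening: 0.993
grasp_force: 0.0
{'c': array([528.7,  21.9]), 'size': array([144.9,  73.5]), 'ang': -5.5, 'z': np.float64(73.2)}
{'c': array([ 534.8, -379.7]), 'size': array([133.7,  63.8]), 'ang': 1.3, 'z': np.float64(16.9)} {'c': array([ 534.3, -379.9]), 'size': array([27.1, 26.3]), 'ang': -2.0, 'z': np.float64(32.6)}
now [532.3  16.4 222.7] psi -5.51 open 0.994 t 24.675 F [-0.3 -0.   0.2]
455,-376,200,1.1 -> [-0.098, 0.995, 0.057] -0.038 rows>= 5
455,-376,200,1.1 -> [-0.155, 0.988, 0.056] -0.039 rows>= 5
```

```bash
python3 -m handwheel '[[[-0.098,0.995,0.057,-0.038],[-0.098,0.995,0.057,-0.038],[-0.098,0.995,0.057,-0.038],[-0.098,0.995,0.057,-0.038],[-0.098,0.995,0.057,-0.038]]]' >/dev/null
python3 -m handwheel '[[[-0.155,0.988,0.056,-0.039],[-0.155,0.988,0.056,-0.039],[-0.155,0.988,0.056,-0.039],[-0.155,0.988,0.056,-0.039],[-0.155,0.988,0.056,-0.039],[-0.155,0.988,0.056,-0.039],[-0.155,0.988,0.056,-0.039]]]' 
python3 - <<'E'
from meas import *
c=grab('wrist','w4.png'); K=c['K']; T=np.linalg.inv(c['pose'])
def px(p):
    q=T[:3,:3]@np.array(p)+T[:3,3]; return (int(K[0,0]*q[0]/q[2]+K[0,2]),int(K[1,1]*q[1]/q[2]+K[1,2]))
print('board',near(c,px((.57,-.379,.017)),(.008,.025)),'plunger',near(c,px((.534,-.379,.032)),(.026,.05)))
s=grab('top','t2.png')
E
python3 plan.py 534.6,-379,100,1.1 534.6,-379,11,1.1
```

```text
time_s: 26.18
eef_pos: [0.4568, -0.3744, 0.2021]
eef_rot: [-0.0, 1.0, 0.011, 0.0]
wrist_force: [0.5, -0.4, 0.4]
opening: 0.995
grasp_force: 0.0
board {'c': array([ 534.8, -381.5]), 'size': array([135.1,  61.8]), 'ang': 0.9, 'z': np.float64(17.1)} plunger {'c': array([ 535.1, -381.4]), 'size': array([28.9, 28.5]), 'ang': -88.7, 'z': np.float64(33.0)}
now [ 456.6 -375.   202.1] psi 1.2 open 0.997 t 26.275 F [ 0.4 -0.2  0.6]
534.6,-379,100,1.1 -> [0.39, 0.028, 0.511] 0.001 rows>= 4
534.6,-379,11,1.1 -> [-0.0, 0.0, 0.445] 0.0 rows>= 3
```

View pics/t2.png

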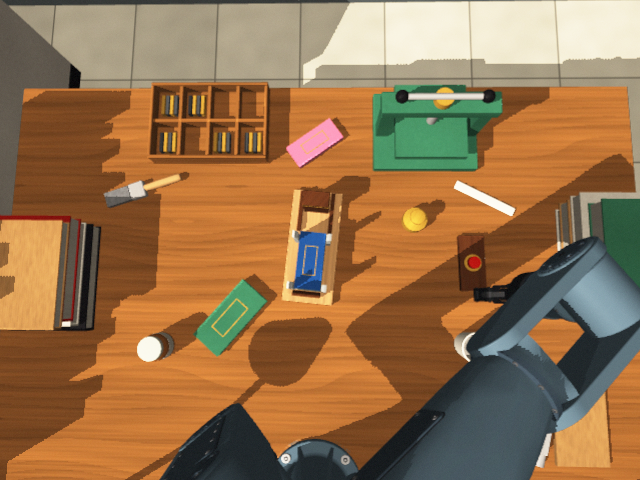

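The blue book is on top in the jig at (312,262) and no red book is on the table. The top board is undisturbed at (472,262), so I'll grasp it now.

```bash
python3 -m handwheel '[[[0.388,0.034,0.3,0.001],[0.388,0.034,0.511,0.001],[0.388,0.034,0.511,0.001],[0.388,0.034,0.511,0.001]]]' >/dev/null
python3 -m handwheel '[[[0,0,0.2,0],[0,0,0.43,0],[0,0,0.455,0],[0,0,0.455,0]]]'
python3 -m handwheel '[[[0,0,0,0],[0,0,0,0],[0,0,0,0],[0,0,0,0],[0,0,0,0]]]' 40
python3 -m handwheel '[[[0,0,-0.3,0],[0,0,-0.6,0],[0,0,-0.9,0],[0,0,-1,0],[0,0,-1,0],[0,0,-1,0]]]'
python3 held.py; python3 plan.py 533,15.9,215,-5.5
```

```text
time_s: 27.28
eef_pos: [0.5346, -0.3829, 0.0117]
eef_rot: [0.001, 1.0, 0.009, 0.001]
wrist_force: [-0.8, 0.3, 0.5]
opening: 0.994
grasp_force: 0.0
time_s: 27.9
eef_pos: [0.5353, -0.3832, 0.0122]
eef_rot: [0.002, 1.0, 0.009, 0.002]
wrist_force: [-1.3, 0.3, 8.1]
opening: 0.703
grasp_force: 64.6
time_s: 28.65
eef_pos: [0.5327, -0.3804, 0.2061]
eef_rot: [-0.001, 1.0, 0.009, -0.001]
wrist_force: [0.6, -0.3, -1.7]
opening: 0.702
grasp_force: 66.0
held: ztop -4.6 far edge x 68.2 skew deg 0.11 y [-29.6  31.1] slope z/x 0.007
now [ 532.5 -380.3  205.6] psi 1.02 open 0.699 t 28.7 F [ 0.4  0.3 -1.4]
533,15.9,215,-5.5 -> [0.019, -0.99, -0.024] 0.038 rows>= 5
533,15.9,215,-5.5 -> [-0.038, -0.99, -0.023] 0.038 rows>= 5
```

```bash
python3 -m handwheel '[[[0.019,-0.985,-0.024,0.038],[0.019,-0.985,-0.024,0.038],[0.019,-0.985,-0.024,0.038],[0.019,-0.985,-0.024,0.038],[0.019,-0.985,-0.024,0.038]]]' >/dev/null
python3 -m handwheel '[[[-0.038,-0.988,-0.023,0.038],[-0.038,-0.988,-0.023,0.038],[-0.038,-0.988,-0.023,0.038],[-0.038,-0.988,-0.023,0.038],[-0.038,-0.988,-0.023,0.038],[-0.038,-0.988,-0.023,0.038],[-0.038,-0.988,-0.023,0.038]]]' >/dev/null
python3 -m handwheel '[[[0,0,0.2,0],[0,0,0.33,0],[0,0,0.33,0],[0,0,0.33,0]]]'
python3 plan.py 533.5,15.7,84,-5.5
```

```text
time_s: 30.7
eef_pos: [0.5349, 0.0126, 0.1532]
eef_rot: [0.0, 0.999, -0.049, 0.001]
wrist_force: [0.2, 0.4, -0.5]
opening: 0.701
grasp_force: 66.0
now [534.9  12.6 153.2] psi -5.56 open 0.701 t 30.7 F [ 0.2  0.4 -0.5]
533.5,15.7,84,-5.5 -> [-0.009, -0.015, 0.346] -0.001 rows>= 3
```

```bash
python3 -m handwheel '[[[-0.004,-0.014,0.03,0],[-0.004,-0.014,0.1,0],[-0.004,-0.014,0.2,0],[-0.004,-0.014,0.3,0],[-0.004,-0.014,0.305,0],[-0.004,-0.014,0.305,0]]]'
python3 -m handwheel '[[[0,0,0.02,0],[0,0,0.038,0],[0,0,0.038,0]]]'; python3 plan.py 533.5,15.7,84,-5.5
```

```text
time_s: 31.45
eef_pos: [0.5338, 0.0162, 0.0913]
eef_rot: [0.0, 0.999, -0.048, 0.0]
wrist_force: [0.1, 0.3, -0.2]
opening: 0.702
grasp_force: 66.0
time_s: 31.82
eef_pos: [0.5341, 0.0161, 0.0842]
eef_rot: [0.0, 0.999, -0.048, 0.001]
wrist_force: [-1.2, 2.2, 4.1]
opening: 0.703
grasp_force: 66.6
now [534.1  16.1  84.2] psi -5.5 open 0.703 t 31.825 F [-1.2  2.2  4.1]
533.5,15.7,84,-5.5 -> [-0.003, 0.002, 0.001] -0.0 rows>= 2
```

```bash
python3 -m handwheel '[[[0,0,0,0],[0,0,0,0],[0,0,0,0],[0,0,0,0]]]' 85
python3 -m handwheel '[[[0,0,-0.3,0],[0,0,-0.6,0],[0,0,-0.8,0],[0,0,-0.8,0],[0,0,-0.8,0]]]'
python3 - <<'E'
from meas import *
c=grab('wrist','w5.png')
print('block',near(c,(318,15),(.093,.115)))
E
python3 plan.py 673.6,2.3,180,-5.5 673.6,2.3,72,-5.5
```

```text
time_s: 32.33
eef_pos: [0.5336, 0.0162, 0.0834]
eef_rot: [-0.0, 0.999, -0.048, -0.0]
wrist_force: [-0.2, -0.4, 0.1]
opening: 0.992
grasp_force: 0.0
time_s: 32.95
eef_pos: [0.5331, 0.0163, 0.2428]
eef_rot: [-0.0, 0.999, -0.048, -0.0]
wrist_force: [0.5, -0.5, -0.8]
opening: 0.996
grasp_force: 0.0
block {'c': array([673.5,   2.3]), 'size': array([61.7, 35. ]), 'ang': 84.4, 'z': np.float64(101.0)}
now [532.8  16.3 242.1] psi -5.51 open 1.0 t 33.0 F [ 0.3  0.5 -0.7]
673.6,2.3,180,-5.5 -> [0.708, 0.002, 0.31] -0.0 rows>= 4
673.6,2.3,72,-5.5 -> [-0.0, 0.0, 0.54] -0.0 rows>= 3
```

View pics/w5.png

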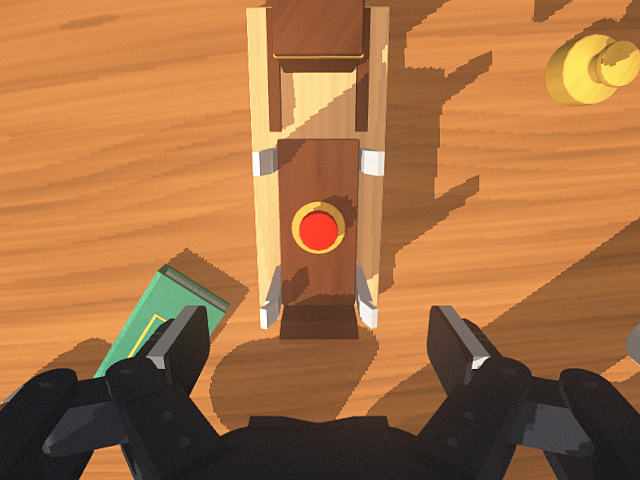

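The top board lies flat in the pocket, plunger up at (318,230). Now for the end block.

```bash
python3 -m handwheel '[[[0.711,0.002,0.31,0],[0.711,0.002,0.31,0],[0.711,0.002,0.31,0],[0.711,0.002,0.31,0],[0.711,0.002,0.31,0]]]'
python3 -m handwheel '[[[0,0,0.2,0],[0,0,0.4,0],[0,0,0.53,0],[0,0,0.53,0]]]'
python3 -m handwheel '[[[0,0,0,0],[0,0,0,0],[0,0,0,0],[0,0,0,0],[0,0,0,0]]]' 40
python3 plan.py 616,7.8,75,-5.5
```

```text
time_s: 33.62
eef_pos: [0.6739, 0.0024, 0.1802]
eef_rot: [-0.0, 0.999, -0.048, -0.001]
wrist_force: [-0.8, 0.1, 0.7]
opening: 0.995
grasp_force: 0.0
time_s: 34.12
eef_pos: [0.6726, 0.0026, 0.0738]
eef_rot: [-0.0, 0.999, -0.048, -0.002]
wrist_force: [0.3, 0.2, 0.3]
opening: 0.998
grasp_force: 0.0
time_s: 34.75
eef_pos: [0.6767, 0.002, 0.0783]
eef_rot: [0.0, 0.999, -0.048, 0.002]
wrist_force: [-0.4, 1.1, 6.9]
opening: 0.713
grasp_force: 67.2
now [676.7   2.   78.3] psi -5.5 open 0.713 t 34.75 F [-0.4  1.1  6.9]
616,7.8,75,-5.5 -> [-0.305, 0.0, 0.016] -0.0 rows>= 2
```

```bash
python3 -m handwheel '[[[-0.05,0,0,0],[-0.1,0,0,0],[-0.15,0,0,0],[-0.2,0,0,0],[-0.25,0,0,0],[-0.27,0,0,0],[-0.27,0,0,0]]]'
python3 -m handwheel '[[[-0.01,0,0,0],[-0.02,0,0,0],[-0.025,0,0,0],[-0.025,0,0,0]]]'; python3 plan.py 614.1,8,75,-5.5
```

```text
time_s: 35.62
eef_pos: [0.6232, 0.0069, 0.0783]
eef_rot: [0.0, 0.999, -0.048, 0.003]
wrist_force: [1.6, 0.3, 10.2]
opening: 0.714
grasp_force: 68.4
time_s: 36.12
eef_pos: [0.6192, 0.0072, 0.0784]
eef_rot: [0.001, 0.999, -0.048, 0.004]
wrist_force: [3.6, 0.9, 7.3]
opening: 0.714
grasp_force: 68.2
now [619.2   7.2  78.4] psi -5.51 open 0.714 t 36.125 F [3.6 0.9 7.3]
614.1,8,75,-5.5 -> [-0.026, -0.001, 0.017] -0.0 rows>= 2
```

```bash
for i in 1; do python3 -m handwheel '[[[-0.01,0,0,0],[-0.02,0,0,0],[-0.02,0,0,0],[-0.02,0,0,0]]]'; done
python3 -m handwheel '[[[-0.01,0,0,0],[-0.015,0,0,0],[-0.015,0,0,0]]]'
python3 - <<'E'
from meas import *
t=grab('top','t3.png');s=grab('scene','s3.png')
E
```

```text
time_s: 36.62
eef_pos: [0.6155, 0.0075, 0.0784]
eef_rot: [0.001, 0.999, -0.048, 0.004]
wrist_force: [4.6, -0.1, 7.2]
opening: 0.714
grasp_force: 68.1
time_s: 37.0
eef_pos: [0.6141, 0.0077, 0.0784]
eef_rot: [0.001, 0.999, -0.048, 0.006]
wrist_force: [12.7, -0.8, 0.4]
opening: 0.716
grasp_force: 67.3
```

```bash
python3 -m handwheel '[[[-0.008,0,0,0],[-0.012,0,0,0],[-0.012,0,0,0]]]'
python3 -m handwheel '[[[-0.008,0,0,0],[-0.012,0,0,0],[-0.012,0,0,0]]]'
```

```text
time_s: 37.48
eef_pos: [0.6141, 0.0076, 0.0791]
eef_rot: [0.001, 0.999, -0.048, 0.009]
wrist_force: [20.6, -1.3, -4.1]
opening: 0.718
grasp_force: 67.1
time_s: 37.85
eef_pos: [0.6141, 0.0075, 0.0803]
eef_rot: [0.001, 0.999, -0.048, 0.011]
wrist_force: [25.8, -0.4, -3.5]
opening: 0.712
grasp_force: 66.9
```

```bash
python3 -m handwheel '[[[0.01,0,0.004,0],[0.02,0,0.006,0],[0.02,0,0.006,0]]]'
python3 -m handwheel '[[[0,0,0,0],[0,0,0,0],[0,0,0,0],[0,0,0,0]]]' 85
python3 -m handwheel '[[[0,0,-0.3,0],[0,0,-0.6,0],[0,0,-0.8,0],[0,0,-0.8,0]]]'
python3 plan.py 500,16,260,-5.5
```

```text
time_s: 38.22
eef_pos: [0.6142, 0.0076, 0.0784]
eef_rot: [0.001, 0.999, -0.048, 0.007]
wrist_force: [11.1, -0.5, 7.3]
opening: 0.71
grasp_force: 68.2
time_s: 38.72
eef_pos: [0.608, 0.0086, 0.0738]
eef_rot: [-0.0, 0.999, -0.048, -0.001]
wrist_force: [-0.1, 1.1, 0.6]
opening: 0.992
grasp_force: 0.0
time_s: 39.22
eef_pos: [0.6109, 0.0082, 0.2389]
eef_rot: [0.001, 0.999, -0.048, 0.004]
wrist_force: [0.1, -0.2, -0.1]
opening: 0.995
grasp_force: 0.0
now [610.9   8.2 238.9] psi -5.51 open 0.995 t 39.225 F [ 0.1 -0.2 -0.1]
500,16,260,-5.5 -> [-0.555, 0.015, -0.105] -0.0 rows>= 3
```

```bash
python3 -m handwheel '[[[-0.555,0.015,-0.105,0],[-0.555,0.015,-0.105,0],[-0.555,0.015,-0.105,0],[-0.555,0.015,-0.105,0],[-0.555,0.015,-0.105,0]]]' 0
python3 - <<'E'
from meas import *
c=grab('wrist','w6.png'); print(near(c,(318,90),(.094,.112)))
h=cv2.cvtColor(c['color'],cv2.COLOR_RGB2HSV); m=cv2.inRange(h,(0,200,130),(6,255,255))|cv2.inRange(h,(175,200,130),(180,255,255))
m[330:]=0
M=cv2.moments(m,True);uv=(M['m10']/M['m00'],M['m01']/M['m00']);P=cloud(c)
print(uv,np.nanmedian(P[m>0],0).round(4),plane(c,[uv],.104).round(4))
s=grab('scene','s4.png'); t=grab('top'); print('top block',near(t,(316,213),(.094,.112)))
cv2.imwrite('pics/s4c.png',cv2.resize(s['color'][200:320,260:430,::-1],None,fx=4,fy=4,interpolation=cv2.INTER_CUBIC))
E
python3 plan.py
```

```text
time_s: 39.85
eef_pos: [0.4985, 0.0161, 0.2547]
eef_rot: [-0.0, 0.999, -0.048, -0.0]
wrist_force: [-0.2, -0.7, 0.6]
opening: 0.005
grasp_force: 0.0
{'c': array([613.8,   7.1]), 'size': array([61.7, 36.4]), 'ang': 84.4, 'z': np.float64(101.0)}
(316.88440366972475, 190.98807339449542) [0.5285 0.0135 0.105 ] [[0.5284 0.0134 0.104 ]]
top block None
now [498.3  16.1 254.8] psi -5.52 open -0.003 t 40.0 F [-0.2 -0.  -0.2]
```

View pics/w6.png

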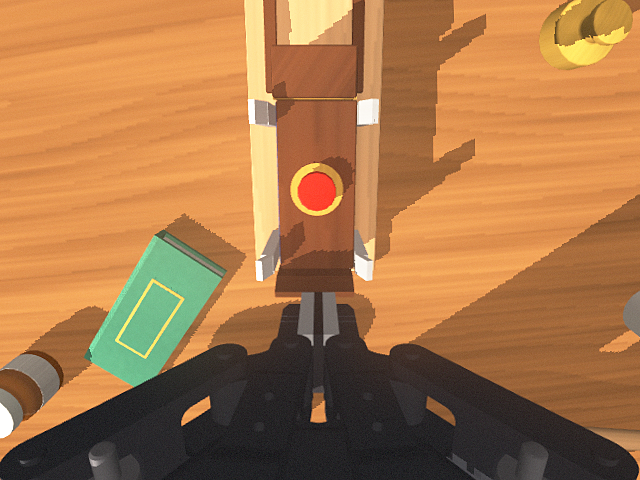

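View pics/s4c.png

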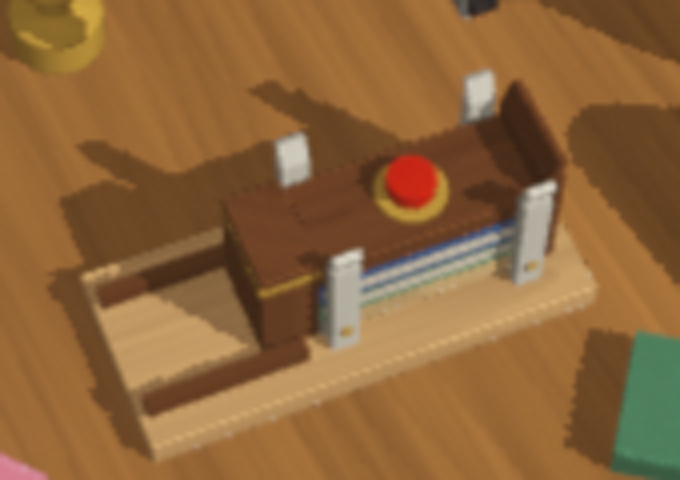

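The wrist view shows the end block touching the stack at (316,97), and the plunger at (317,190) with its top at z about 104 mm. The scene crop shows the layers flush against the block and the end stop. Next I'll press the plunger with the fingers closed.

```bash
python3 -m handwheel '[[[0.151,-0.006,0,0],[0.151,-0.006,0.3,0],[0.151,-0.006,0.6,0],[0.151,-0.006,0.68,0],[0.151,-0.006,0.68,0],[0.151,-0.006,0.68,0]]]' 0
python3 plan.py 528.4,14.5,106,-5.5
```

```text
time_s: 40.75
eef_pos: [0.5301, 0.0141, 0.1219]
eef_rot: [0.0, 0.999, -0.048, 0.002]
wrist_force: [0.9, -0.1, -0.4]
opening: -0.002
grasp_force: 0.0
now [530.1  14.1 121.9] psi -5.51 open -0.002 t 40.75 F [ 0.9 -0.1 -0.4]
528.4,14.5,106,-5.5 -> [-0.009, -0.001, 0.079] -0.0 rows>= 2
```

```bash
python3 -m handwheel '[[[0,0,0.03,0],[0,0,0.055,0],[0,0,0.07,0],[0,0,0.07,0]]]'
python3 -m handwheel '[[[0,0,0.01,0],[0,0,0.018,0],[0,0,0.018,0]]]'
```

```text
time_s: 41.25
eef_pos: [0.5292, 0.0143, 0.1063]
eef_rot: [0.0, 0.999, -0.048, 0.001]
wrist_force: [0.2, -0.9, 6.8]
opening: -0.002
grasp_force: 3.1
time_s: 41.62
eef_pos: [0.5293, 0.0143, 0.104]
eef_rot: [0.0, 0.999, -0.048, 0.001]
wrist_force: [-3.1, 0.7, 16.1]
opening: -0.001
grasp_force: 7.8
```

```bash
python3 -m handwheel '[[[0,0,0.005,0],[0,0,0.005,0],[0,0,0.005,0],[0,0,0.005,0]]]'
python3 -m handwheel '[[[0,0,-0.1,0],[0,0,-0.4,0],[0,0,-0.7,0],[-0.3,0,-0.8,0],[-0.3,0,-0.8,0],[-0.3,0,-0.8,0]]]'
python3 - <<'E'
from meas import *
c=grab('wrist','w7.png'); P=cloud(c)
h=cv2.cvtColor(c['color'],cv2.COLOR_RGB2HSV); m=(cv2.inRange(h,(0,200,130),(6,255,255))|cv2.inRange(h,(175,200,130),(180,255,255)))
m[330:]=0; print('plunger',np.nanmedian(P[m>0],0).round(4))
vs,us=np.nonzero(m); v=int(vs.mean());u=int(us.mean())
print('block',near(c,(u,v-95),(.094,.112)))
for n in('top',): 
    t=grab(n)
    print('weight',near(t,(415,218),(.03,.09)),'jar',near(t,(154,347),(.04,.1)))
E
```

```text
time_s: 42.12
eef_pos: [0.5294, 0.0143, 0.1039]
eef_rot: [0.0, 0.999, -0.048, 0.001]
wrist_force: [-6.6, 1.1, 23.8]
opening: 0.004
grasp_force: 11.5
time_s: 42.88
eef_pos: [0.4683, 0.0203, 0.2607]
eef_rot: [0.0, 0.999, -0.048, 0.0]
wrist_force: [0.4, -0.4, -0.7]
opening: -0.002
grasp_force: 0.0
plunger [0.5275 0.0131 0.105 ]
block {'c': array([613.3,   7.1]), 'size': array([62. , 36.6]), 'ang': 84.4, 'z': np.float64(101.0)}
weight {'c': array([ 635.5, -238.9]), 'size': array([51.2, 47.2]), 'ang': 12.9, 'z': np.float64(58.0)} jar {'c': array([329.5, 373.5]), 'size': array([71.8, 60.4]), 'ang': -87.0, 'z': np.float64(83.7)}
```

View pics/w7.png

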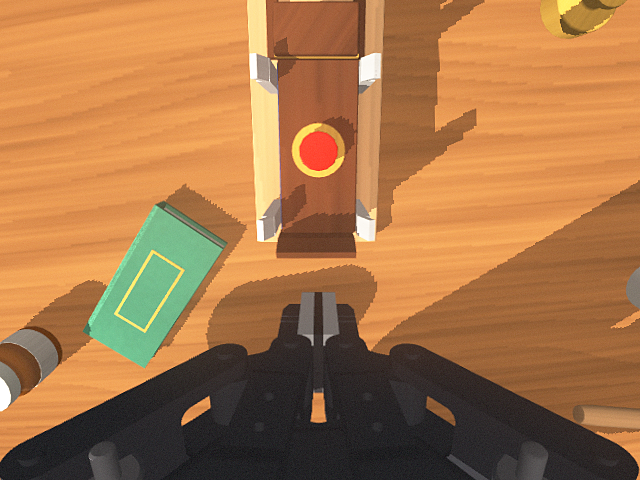

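The plunger has sprung back to 105 mm at (318,150). The end block is still flush at (316,50), the stack is square, and the hand is clear. Handing in.

```bash
python3 -c "
from bench import ctrl
print(ctrl.hand_in())"
```

```text
the job is handed in; nothing more can be done
None
```

The job is handed in, and no verdict came back: the base board, green book, blue book and top board are stacked in the pocket with the end block flush, and the plunger was pressed fully down and sprang back up (no red book was on the table).

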